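# Fit a worm-drive band clamp on a pump's barbed stub

### The job

Pick up the steel band clamp by its lug and slide it over the barbed stub of the grey pump, worm housing above the rest rail, until it is fully home against the pump's round flange. Then turn its wing screw clockwise (seen from above) until the band is snug on the stub: stop soon after you feel it bite, do not overtighten. Never shove the clamp hard against the pump, leave the tools lying around alone, and let go at the end.

Things in the scene. Friction and masses are not known exactly. Their poses are not given: they have to be found in the camera images.
- clamp: Loose steel band clamp, standing on its foot, about 0.3 kg. Origin under the ring's centre at foot level; x = ring axis (slide it on along +x), z up, -y towards the worm housing. Ring 67 mm outside, 14 mm wide along x, opening 55 mm, centre 33 mm above the foot. Housing 22 mm along x, y -34 to -64 mm, 26 mm tall.
- band_centre (a point): Centre of the clamp's ring opening, 33 mm above the foot, 47 mm under the lug's centre. Axes as the clamp.
- lug (a point): Centre of the clamp's carrying lug, a square steel post on top of the ring, 14 x 14 mm; its top is 15 mm above this point, the ring's top 14 mm under it. Axes as the clamp. Grip it across y.
- wing (a point): Centre of the wing of the clamp's upright screw: a steel plate 28 mm long along its own x, 8 mm thick along its own y, 22 mm tall (11 mm above this point), on a 10 mm shaft, 83 mm above the foot and 50 mm to -y of the ring's centre. At the start its x is 0 to 0.3 rad clockwise of the clamp's x. Turning clockwise tightens, by 2.1 rad at most.
- screw: The whole screw, origin 15 mm under the wing's centre. Needs 0.5 N m to turn while loose, and holds by itself. It closes two dark shoes inside the ring on the stub's pads. Their gap differs each time and is not told: feel for the bite. From the bite the turning moment rises by about 0.6 N m per rad: 0.11 N m above loose turning is barely snug, 0.18 right, 0.27 overtight.
- stub: Fixed aluminium stub on the pump, axis level, 60 mm above the bench. Origin on the axis at the flange's face; it points to its own -x, z up. Core 48 mm high, 26 mm across its flat sides, with a sprung dark pad on each flat, 20 to 27 mm from the axis (differs); 52 mm long. The barb, 52 mm diameter 34 to 36 mm ahead of the flange, tapers to 40 mm at the tip. Touch it gently.
- flange: Fixed round steel flange at the stub's root, 64 mm diameter, 10 mm thick; origin at the centre of its front face, the shoulder for the clamp's ring. Nothing of the pump is higher than 32 mm above the stub's axis. A push of 5 N against it is enough, 20 N is too much.
- stub_root (a point): Where the stub's axis meets the flange's face; axes as the stub. Home means: ring centre 7 mm (ring touching the flange) to 11 mm ahead (-x) of this point.
- stub_tip (a point): Centre of the stub's end face, 52 mm ahead of the flange.
- rail (a point): Middle of the top of the pump's rest rail: level, 30 mm wide, 100 mm long along the stub's x, 35 mm under the stub's axis, 50 mm to its -y, from 25 mm behind the flange to 75 mm ahead. The housing's foot comes to rest on it, 2 mm under a centred clamp, so that the screw stands upright.
- tape_measure: Bystander: tape measure, 67x80x32 mm, to be left alone.
- screwdriver: Bystander: black-handled screwdriver, 159 mm long, to be left alone.
- spanner: Bystander: open spanner, 160 mm long, to be left alone.
- bolt: Bystander: large hexagon bolt, 61 mm long, to be left alone.
Mind the look-alikes: they are no part of the job. Of the things that look like the clamp, the middle-sized one is meant.

How it is judged (in metres and radians):
On the way, in this order (a step that is already met when the one before it is completed fails the run):
1. the clamp is home on the stub, against the flange, still loose (x of band_centre in the frame of stub_root between -0.011 and -0.005 m and y of band_centre in the frame of stub_root between -0.006 and 0.006 m and z of band_centre in the frame of stub_root between -0.006 and 0.006 m and angle between the x axis of clamp and the x axis of stub, either way round below 0.17 rad and contact force between clamp and stub below 16 N), for 0.1 s.
2. the band is snug on the stub (x of band_centre in the frame of stub_root between -0.011 and -0.005 m and y of band_centre in the frame of stub_root between -0.006 and 0.006 m and z of band_centre in the frame of stub_root between -0.006 and 0.006 m and angle between the x axis of clamp and the x axis of stub, either way round below 0.17 rad and contact force between clamp and stub above 18 N), for 0.2 s.
At the end, for the whole second after the job is handed in: The clamp sits on the stub behind the barb, its ring against the flange or within 4 mm of it, in line with the stub (0.17 rad, 6 mm), at rest, and grips the stub with 18 to 45 N in all (all of step 2 and linear speed of clamp below 0.01 m/s); the robot touches nothing.
It fails at once if the band is overtightened, or rammed against the stub (contact force between clamp and stub above 45 N).
It fails at once if the clamp is shoved hard against the flange (contact force between clamp and flange above 20 N).
It fails at once if a bystander is disturbed (distance of any of tape_measure, screwdriver, spanner, bolt from where it was at the start of the episode above 0.02 m).
It also fails if it takes over 67 s, if anything falls off the work surface, if the arm or the gripper's body presses on something with over 40 N, if the wrist force passes 120 N, or if a joint passes its speed limit or range.

### The arm

A 6-joint arm with a two-finger parallel gripper is mounted at the origin on the work surface; the furniture and walls round the work are solid. World frame = base frame: x ahead of the robot, y to its left, z up, the work surface at z = 0. Lengths are in mm, angles in rad, forces in N, time in s.
With the tool pointing down it reaches from about 300 to 875 mm from the base axis. Payload 6.4 kg.
Tool frame: the origin (TCP) lies at the very end of the fingers, on their centre line; the grasp point (between the pads) lies 19 mm behind it; z points along the fingers, y is the line along which they close (so a half turn about z gives the same grasp; the last joint's range is limited). The gripper opens to 85 mm and grips with 20 to 120 N. Pads are 22 mm wide; open, the fingers measure 114 mm over their backs; the gripper's body (76 mm by 85 mm) begins 54 mm behind the grasp point. The pads swing forward as they close: fully open they stand 13 mm farther back than shut.
Start: joints at [-1.545, 0.181, 1.607, -0, 1.354, -0.206], TCP at [132.11, -559.632, 231.288] pointing down, gripper open.
Joint ranges: [-2.99, 2.99], [-0.89, 2.07], [0.3, 2.58], [-1.14, 4.28], [0, 2.63], [-3.12, 3.12]. Speed limits (rad/s): [2.57, 2.57, 3.01, 3.14, 3.14, 3.14].

### API

Orientations are given as a unit quaternion [w, x, y, z].
In Python, from workcell import telemetry, imaging, ticket gives the robot as it stands. The module is installed in compiled form; this text tells all that it offers.
- The arm moves only by the tool send_rows, never from a script. Its argument "motion" is a list of rows, each an object with "claw": the closure in counts, from 0 (fully open) to 255 (shut); "travel": the shift along the world's x, y, z in cm, a list of three; "roll": the turn about the world's z in degrees. A call has exactly 8 rows; each row shifts and turns the commanded pose from where the row before left it; what a row does not reach is not made up. A row lasts 1/10 s, in which the tool goes at most 50 mm and 8.59 degrees, less where a joint would pass 70% of its speed; a pose out of reach is approached as far as the arm can. A call with a gripper value outside its range is refused whole. The fingers move at their own pace and stop on an object; the grip force is fixed at half the most. Time passes only in rows, so rows that do not move let the fingers close, or fill a call up. It gives the time, the measured TCP pose, the force, the opening and the grip force at its end, in the units of the state.
- telemetry.sense(): the state, without advancing time (a new reading comes with each control period).
- imaging.camera(name): name is "side" or "top"; returns the picture (420x560x3 uint8, blue, green, red); there is no depth.
- imaging.get_calibration(name): a dict with "K" (3x3 intrinsics, pixels), "T" (4x4, takes a point from camera to world coordinates). Camera axes: x right, y down, z forward; pixel columns grow to the right and rows downward; lengths in mm; the calibration is good to about 2 mm. A picture is of the moment at which its call begins. get_calibration takes no time and is no camera call.
- ticket.hand_in(): hands the job in; it is judged then, once.
The state is a dict: "time": time; "qpos": joint angles; "joint_vel": joint speeds; "joint_torque": joint torques, N m; "position": TCP position; "eef_rot": TCP orientation; "ft_force": force on the tool from outside, world axes, zero at the start; "torque": the same for the moment, N m; "width": finger opening in mm; "finger_force": force on a finger pad.
Only numpy, scipy, OpenCV 4.12 (cv2) and the standard library are available. Lean on these libraries where they do the work, as an engineer would, in place of code of your own. Each camera call takes 0.05 s, during which the arm holds its last target. There are 200 camera calls.

## Working session

There is one attempt and no reset: what is moved stays moved. The work goes in short steps, Python scripts to look and compute and a tool call to move; the robot and the scene stay as the last step left them, time stands still between calls to the robot, and variables do not carry over. Pictures are saved under pics/ and viewed, at most 10 in all, crops included, and the job is handed in when it is done.

Besides the shell and the picture viewer there is one more tool, called after ">>>" in YAML: its name, and indented under it one key for each argument. send_rows: Moves the arm, as the interface text tells. Its arguments: {"type":"object","properties":{"motion":{"type":"array","items":{"type":"object","properties":{"claw":{"type":"number"},"travel":{"type":"array","items":{"type":"number"}},"roll":{"type":"number"}}}}},"required":["motion"]}

```bash
mkdir -p pics; python3 - <<'E'
from workcell import telemetry, imaging
import cv2,numpy as np
np.set_printoptions(precision=4,suppress=True)
for n in("top","side"):
    cv2.imwrite(f"pics/{n}0.png",imaging.camera(n)); c=imaging.get_calibration(n); print(n,np.array(c["K"]),np.array(c["T"]))
print(telemetry.sense())
E
```

```text
top [[481.2525   0.     276.6742]
 [  0.     481.2525 211.0445]
 [  0.       0.       1.    ]] [[  -0.0082   -0.9971    0.076   441.8462]
 [  -0.9997    0.0065   -0.0223 -279.9367]
 [   0.0218   -0.0762   -0.9969  978.5854]
 [   0.        0.        0.        1.    ]]
side [[393.2515   0.     287.7314]
 [  0.     393.2515 207.1605]
 [  0.       0.       1.    ]] [[   0.6738    0.5102   -0.5345  962.0184]
 [   0.7388   -0.4786    0.4745 -706.2883]
 [  -0.0138   -0.7146   -0.6994  656.1703]
 [   0.        0.        0.        1.    ]]
{'time': 0.1, 'qpos': array([-1.5453,  0.1815,  1.6079,  0.    ,  1.3538, -0.2063]), 'joint_vel': array([ 0.0009, -0.0014, -0.003 ,  0.0017,  0.0008,  0.0002]), 'joint_torque': array([  0.0013, -44.5874, -35.2235,  -0.0002,   0.0041,   0.    ]), 'position': array([ 132.0857, -559.105 ,  230.4759]), 'eef_rot': array([-0.0008,  0.9933,  0.1156,  0.0001]), 'ft_force': array([-0.2412,  0.3704,  0.469 ]), 'torque': array([-0.0132, -0.0047, -0.0295]), 'finger_force': 0.0, 'width': 84.74768877212183}
```

View pics/top0.png

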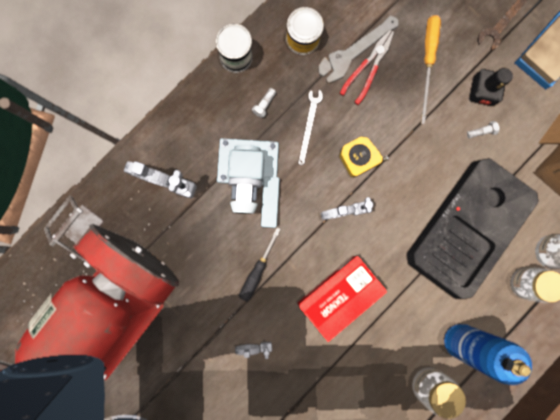

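View pics/side0.png

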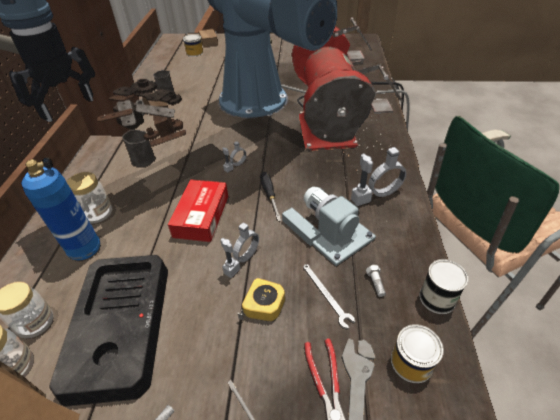

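```bash
python3 - <<'E'
import cv2
a=cv2.imread("pics/top0.png")[125:245,200:390]; cv2.imwrite("pics/topc.png",cv2.resize(a,None,fx=4,fy=4,interpolation=cv2.INTER_CUBIC))
a=cv2.imread("pics/side0.png")[165:285,205:385]; cv2.imwrite("pics/sidec.png",cv2.resize(a,None,fx=4,fy=4,interpolation=cv2.INTER_CUBIC))
E
```

```text
(no output)
```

View pics/topc.png

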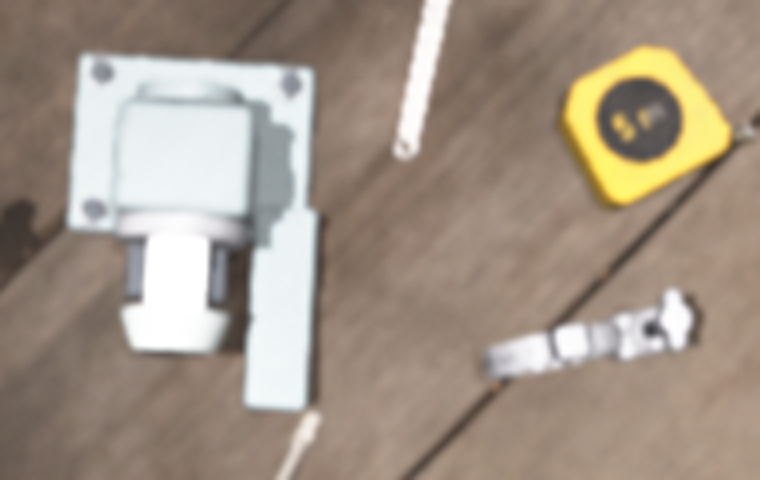

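View pics/sidec.png

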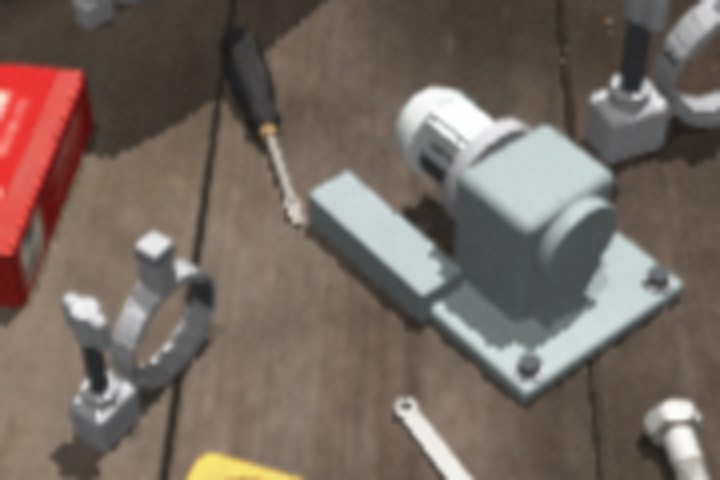

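```bash
cat >h.py <<'E'
from workcell import imaging
import numpy as np
np.set_printoptions(precision=2,suppress=True)
C={n:imaging.get_calibration(n) for n in("top","side")}
def px(n,u,v,z):
    K,T=map(np.array,(C[n]["K"],C[n]["T"]))
    d=T[:3,:3]@np.linalg.solve(K,[u,v,1]); o=T[:3,3]
    return o+d*(z-o[2])/d[2]
def proj(n,p):
    K,T=map(np.array,(C[n]["K"],C[n]["T"]))
    c=K@(T[:3,:3].T@(np.array(p)-T[:3,3])); return c[:2]/c[2]
def tc(u,v,z): return px("top",u/4+200,v/4+125,z)
def sc(u,v,z): return px("side",u/4+205,v/4+165,z)
E
python3 - <<'E'
from h import *
for n,f,u,v,z in [("lug",tc,573,341,95),("lugS",sc,155,244,95),("wing",tc,677,321,94),("wingS",sc,84,306,94),("ringL",tc,490,360,40),
("rNL",tc,245,407,25),("rNR",tc,306,409,25),("rFR",tc,318,210,25),
("rNRs",sc,311,196,25),("rNLs",sc,349,171,25),("rFLs",sc,463,270,25),("rFRs",sc,428,300,25),
("tipL",tc,132,352,60),("tipR",tc,216,352,60),("barbL",tc,121,310,60),("barbR",tc,233,315,60),("flL",tc,117,228,60),("flR",tc,252,235,60),("fltop",tc,184,241,91),
("screwtip",tc,313,415,3),("housingTopS",sc,105,395,26)]: print(n,f(u,v,z))
E
```

```text
lug [ 509.91 -422.78   95.  ]
lugS [ 513.26 -423.49   95.  ]
wing [ 518.97 -471.46   94.  ]
wingS [ 521.14 -471.89   94.  ]
ringL [ 505.08 -390.7    40.  ]
rNL [ 483.58 -270.47   25.  ]
rNR [ 482.37 -300.69   25.  ]
rFR [ 581.78 -307.5    25.  ]
rNRs [ 488.25 -301.14   25.  ]
rNLs [ 488.15 -271.83   25.  ]
rFLs [ 585.76 -278.79   25.  ]
rFRs [ 587.98 -307.52   25.  ]
tipL [ 508.72 -217.03   60.  ]
tipR [ 508.45 -257.12   60.  ]
barbL [ 528.89 -211.81   60.  ]
barbR [ 526.16 -265.33   60.  ]
flL [ 568.42 -209.92   60.  ]
flR [ 564.7  -274.66   60.  ]
fltop [ 557.91 -243.3    91.  ]
screwtip [ 480.23 -304.69    3.  ]
housingTopS [ 522.71 -470.43   26.  ]
```

>>> send_rows:
  motion:
    - {"claw": 160,"travel": [2.4,0.9,0],"roll": -0.4}
    - {"claw": 160,"travel": [4.4,1.6,0],"roll": -0.4}
    - {"claw": 160,"travel": [4.6,1.7,0],"roll": -0.4}
    - {"claw": 160,"travel": [4.6,1.7,0],"roll": -0.4}
    - {"claw": 160,"travel": [4.6,1.7,0],"roll": -0.4}
    - {"claw": 160,"travel": [4.6,1.7,0],"roll": -0.4}
    - {"claw": 160,"travel": [4.6,1.7,0],"roll": -0.4}
    - {"claw": 160,"travel": [4.4,1.6,0],"roll": -0.4}

```text
time: 0.9
position: [475.9, -432.3, 230.8]
eef_rot: [-0.0, 0.996, 0.088, -0.0]
ft_force: [0.0, -0.3, -1.1]
width: 32.0
finger_force: 0.0
```

>>> send_rows:
  motion:
    - {"claw": 160,"travel": [2.0,0.6,0],"roll": 0}
    - {"claw": 160,"travel": [1.7,0.55,-1.0],"roll": 0}
    - {"claw": 160,"travel": [0,0,-2.0],"roll": 0}
    - {"claw": 160,"travel": [0,0,-3.0],"roll": 0}
    - {"claw": 160,"travel": [0,0,-3.0],"roll": 0}
    - {"claw": 160,"travel": [0,0,-2.0],"roll": 0}
    - {"claw": 160,"travel": [0,0,0],"roll": 0}
    - {"claw": 160,"travel": [0,0,0],"roll": 0}

```text
time: 1.7
position: [510.5, -422.2, 120.7]
eef_rot: [-0.001, 0.996, 0.087, -0.0]
ft_force: [-0.2, -0.6, 0.3]
width: 32.1
finger_force: 0.0
```

```bash
python3 - <<'E'
from h import *
from workcell import telemetry
import cv2
s=telemetry.sense(); print(s['position'],s['qpos'],s['eef_rot'],s['ft_force'],s['torque'])
print(proj("side",s['position']),proj("side",[511.6,-423.1,95]))
a=imaging.camera("side")[165:285,185:325]; cv2.imwrite("pics/s2.png",cv2.resize(a,None,fx=4,fy=4,interpolation=cv2.INTER_CUBIC))
E
```

```text
[ 510.5  -422.24  120.72] [-0.87  0.48  1.46 -0.    1.21  0.53] [-0.    1.    0.09 -0.  ] [-0.17 -0.65  0.35] [-0.03 -0.    0.  ]
[242.14 215.72] [243.38 225.44]
```

View pics/s2.png

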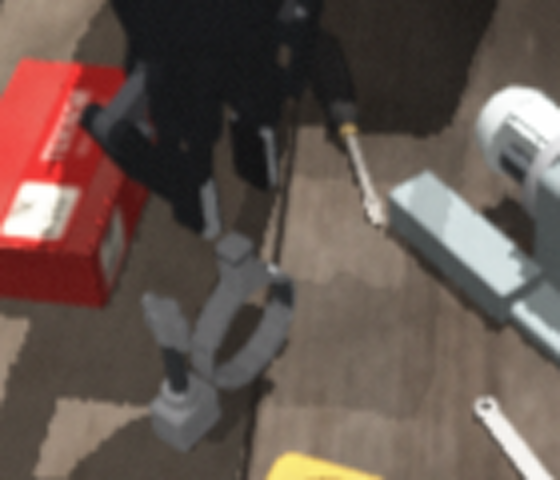

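>>> send_rows:
  motion:
    - {"claw": 160,"travel": [0.1,-0.1,-1.5],"roll": 0}
    - {"claw": 160,"travel": [0,0,-2.0],"roll": 0}
    - {"claw": 160,"travel": [0,0,-1.5],"roll": 0}
    - {"claw": 255,"travel": [0,0,0],"roll": 0}
    - {"claw": 255,"travel": [0,0,0],"roll": 0}
    - {"claw": 255,"travel": [0,0,0],"roll": 0}
    - {"claw": 255,"travel": [0,0,0],"roll": 0}
    - {"claw": 255,"travel": [0,0,0],"roll": 0}

```text
time: 2.55
position: [512.3, -423.3, 71.8]
eef_rot: [0.0, 0.996, 0.088, 0.0]
ft_force: [0.9, 0.4, -2.2]
width: 13.0
finger_force: 59.5
```

>>> send_rows:
  motion:
    - {"claw": 255,"travel": [0,0,1.0],"roll": 0}
    - {"claw": 255,"travel": [-0.2,0,2.5],"roll": 0}
    - {"claw": 255,"travel": [-0.6,0.5,2.0],"roll": -1}
    - {"claw": 255,"travel": [-0.7,2.0,0.5],"roll": -2.5}
    - {"claw": 255,"travel": [-0.7,3.0,0],"roll": -2.5}
    - {"claw": 255,"travel": [-0.7,3.5,0],"roll": -2.5}
    - {"claw": 255,"travel": [-0.5,3.5,0],"roll": -2.5}
    - {"claw": 255,"travel": [-0.4,3.0,0],"roll": -2.0}

```text
time: 3.35
position: [473.8, -266.6, 132.3]
eef_rot: [0.0, 1.0, -0.026, 0.0]
ft_force: [0.6, -0.0, -3.0]
width: 12.9
finger_force: 59.5
```

>>> send_rows:
  motion:
    - {"claw": 255,"travel": [0,2.0,0],"roll": -0.9}
    - {"claw": 255,"travel": [0,1.3,-0.3],"roll": 0}
    - {"claw": 255,"travel": [0,0,-1.0],"roll": 0}
    - {"claw": 255,"travel": [0,0,-1.0],"roll": 0}
    - {"claw": 255,"travel": [0,0,-0.7],"roll": 0}
    - {"claw": 255,"travel": [0,0,-0.3],"roll": 0}
    - {"claw": 255,"travel": [0,0,0],"roll": 0}
    - {"claw": 255,"travel": [0,0,0],"roll": 0}

```text
time: 4.15
position: [474.2, -235.7, 98.2]
eef_rot: [-0.0, 0.999, -0.034, -0.0]
ft_force: [-0.2, -0.2, -2.9]
width: 12.5
finger_force: 59.4
```

```bash
python3 - <<'E'
from h import *
from workcell import telemetry
import cv2
s=telemetry.sense(); print(s['position'],s['qpos'],s['eef_rot'],s['ft_force'],s['torque'])
for n in("top","side"):
    p=proj(n,s['position']);print(n,p)
    c=np.int32(p)+([0,-20] if n=="top" else [20,10]); x,y=c-[80,70]; print(x,y)
    a=imaging.camera(n)[max(y,0):y+140,x:x+160]; cv2.imwrite(f"pics/{n}3.png",cv2.resize(a,None,fx=4,fy=4,interpolation=cv2.INTER_CUBIC))
E
```

```text
[ 474.15 -235.66   98.21] [-0.69  0.24  1.83 -0.    1.07  0.95] [-0.    1.   -0.03 -0.  ] [-0.18 -0.15 -2.9 ] [ 0.04 -0.05 -0.02]
top [241.81 230.3 ]
161 140
side [299.71 173.24]
239 113
```

View pics/side3.png

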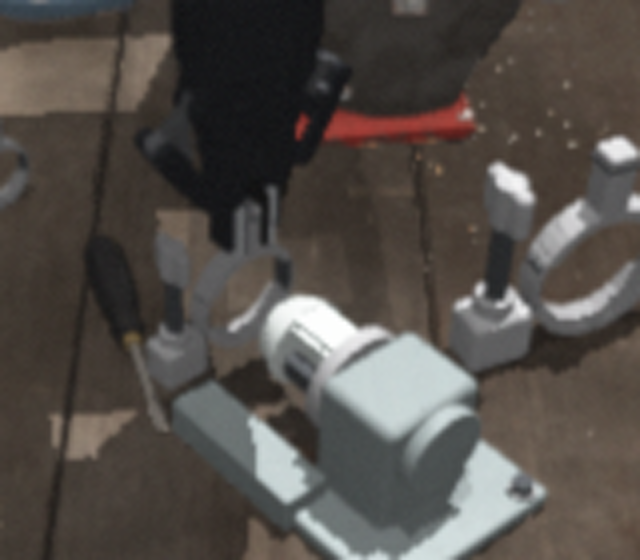

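>>> send_rows:
  motion:
    - {"claw": 255,"travel": [0.5,-0.03,0.05],"roll": 0}
    - {"claw": 255,"travel": [0.7,-0.05,0],"roll": 0}
    - {"claw": 255,"travel": [0.7,-0.05,0],"roll": 0}
    - {"claw": 255,"travel": [0.6,-0.04,0],"roll": 0}
    - {"claw": 255,"travel": [0.5,-0.03,0],"roll": 0}
    - {"claw": 255,"travel": [0.3,-0.02,0],"roll": 0}
    - {"claw": 255,"travel": [0.2,-0.02,0],"roll": 0}
    - {"claw": 255,"travel": [0,0,0],"roll": 0}

```text
time: 5.05
position: [509.2, -237.5, 98.7]
eef_rot: [-0.0, 0.999, -0.033, -0.0]
ft_force: [0.3, -0.1, -1.8]
width: 12.7
finger_force: 59.5
```

>>> send_rows:
  motion:
    - {"claw": 255,"travel": [0.2,-0.01,0],"roll": 0}
    - {"claw": 255,"travel": [0.2,-0.01,0],"roll": 0}
    - {"claw": 255,"travel": [0.1,-0.01,0],"roll": 0}
    - {"claw": 255,"travel": [0.1,-0.01,0],"roll": 0}
    - {"claw": 255,"travel": [0.1,-0.01,0],"roll": 0}
    - {"claw": 255,"travel": [0.1,0,0],"roll": 0}
    - {"claw": 255,"travel": [0,0,0],"roll": 0}
    - {"claw": 255,"travel": [0,0,0],"roll": 0}

```text
time: 5.85
position: [517.1, -238.0, 98.8]
eef_rot: [-0.0, 0.999, -0.033, -0.0]
ft_force: [1.2, 0.3, -2.2]
width: 12.6
finger_force: 59.5
```

```bash
python3 - <<'E'
from h import *
from workcell import telemetry
import cv2
s=telemetry.sense(); print(s['position'],s['eef_rot'],s['ft_force'],s['torque'])
x,y=260,120
a=imaging.camera("side")[y:y+100,x:x+133]; cv2.imwrite(f"pics/side4.png",cv2.resize(a,None,fx=6,fy=6,interpolation=cv2.INTER_CUBIC))
E
```

```text
[ 517.08 -238.04   98.76] [-0.    1.   -0.03 -0.  ] [ 1.19  0.29 -2.21] [ 0.03 -0.01 -0.02]
```

View pics/side4.png

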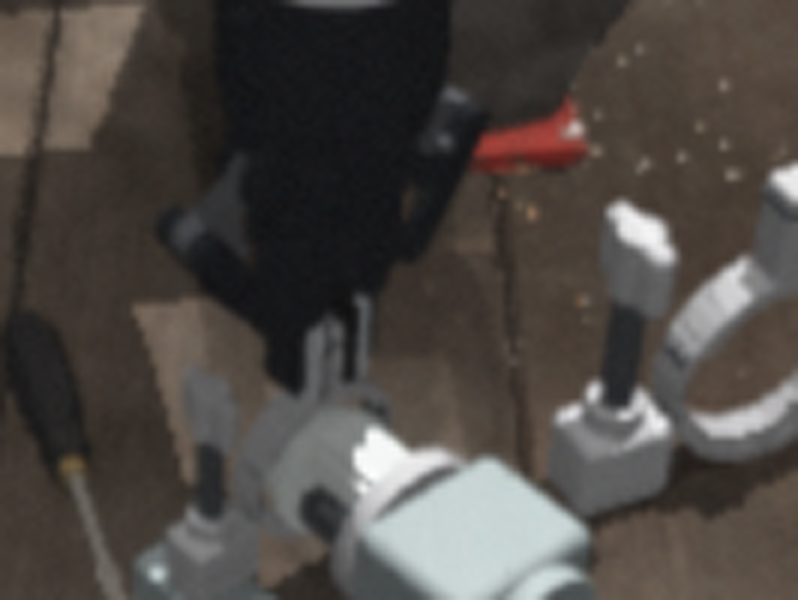

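>>> send_rows:
  motion:
    - {"claw": 255,"travel": [0.1,-0.01,0],"roll": 0}
    - {"claw": 255,"travel": [0.1,-0.01,0],"roll": 0}
    - {"claw": 255,"travel": [0.1,0,0],"roll": 0}
    - {"claw": 255,"travel": [0.1,-0.01,0],"roll": 0}
    - {"claw": 255,"travel": [0.1,-0.01,0],"roll": 0}
    - {"claw": 255,"travel": [0.1,0,0],"roll": 0}
    - {"claw": 255,"travel": [0,0,0],"roll": 0}
    - {"claw": 255,"travel": [0,0,0],"roll": 0}

```text
time: 6.7
position: [522.7, -238.1, 98.2]
eef_rot: [-0.0, 0.999, -0.033, -0.0]
ft_force: [-1.3, 0.7, -8.7]
width: 12.4
finger_force: 58.9
```

>>> send_rows:
  motion:
    - {"claw": 255,"travel": [0.1,-0.01,0],"roll": 0}
    - {"claw": 255,"travel": [0.1,-0.01,0],"roll": 0}
    - {"claw": 255,"travel": [0.1,0,0],"roll": 0}
    - {"claw": 255,"travel": [0.1,-0.01,0],"roll": 0}
    - {"claw": 255,"travel": [0,0,0],"roll": 0}
    - {"claw": 255,"travel": [0,0,0],"roll": 0}
    - {"claw": 255,"travel": [0,0,0],"roll": 0}
    - {"claw": 255,"travel": [0,0,0],"roll": 0}

```text
time: 7.5
position: [526.8, -238.4, 98.3]
eef_rot: [-0.0, 0.999, -0.033, -0.0]
ft_force: [-3.3, 1.5, -13.9]
width: 12.8
finger_force: 58.4
```

>>> send_rows:
  motion:
    - {"claw": 255,"travel": [0,0.02,-0.1],"roll": 0}
    - {"claw": 255,"travel": [0,0.02,0],"roll": 0}
    - {"claw": 255,"travel": [0,0,0],"roll": 0}
    - {"claw": 255,"travel": [0,0,0],"roll": 0}
    - {"claw": 255,"travel": [0,0,0],"roll": 0}
    - {"claw": 255,"travel": [0,0,0],"roll": 0}
    - {"claw": 255,"travel": [0,0,0],"roll": 0}
    - {"claw": 255,"travel": [0,0,0],"roll": 0}

```text
time: 8.3
position: [527.5, -238.6, 98.2]
eef_rot: [0.0, 0.999, -0.033, 0.0]
ft_force: [-0.5, 0.7, -6.9]
width: 12.7
finger_force: 59.2
```

>>> send_rows:
  motion:
    - {"claw": 255,"travel": [0,0.02,-0.08],"roll": 0}
    - {"claw": 255,"travel": [0,0,0],"roll": 0}
    - {"claw": 255,"travel": [0,0,0],"roll": 0}
    - {"claw": 255,"travel": [0.1,-0.01,0],"roll": 0}
    - {"claw": 255,"travel": [0.1,-0.01,0],"roll": 0}
    - {"claw": 255,"travel": [0.1,-0.01,0],"roll": 0}
    - {"claw": 255,"travel": [0,0,0],"roll": 0}
    - {"claw": 255,"travel": [0,0,0],"roll": 0}

```text
time: 9.1
position: [530.2, -238.5, 97.0]
eef_rot: [0.0, 0.999, -0.033, 0.0]
ft_force: [-0.5, 0.6, -3.6]
width: 12.8
finger_force: 59.8
```

>>> send_rows:
  motion:
    - {"claw": 255,"travel": [0.1,-0.01,0],"roll": 0}
    - {"claw": 255,"travel": [0.1,-0.01,0],"roll": 0}
    - {"claw": 255,"travel": [0.1,0,0],"roll": 0}
    - {"claw": 255,"travel": [0.1,-0.01,0],"roll": 0}
    - {"claw": 255,"travel": [0.1,-0.01,0],"roll": 0}
    - {"claw": 255,"travel": [0.1,0,0],"roll": 0}
    - {"claw": 255,"travel": [0,0,0],"roll": 0}
    - {"claw": 255,"travel": [0,0,0],"roll": 0}

```text
time: 9.9
position: [536.1, -238.8, 97.0]
eef_rot: [-0.0, 0.999, -0.033, -0.0]
ft_force: [1.0, -0.9, -3.2]
width: 12.7
finger_force: 59.8
```

>>> send_rows:
  motion:
    - {"claw": 255,"travel": [0.1,-0.01,0],"roll": 0}
    - {"claw": 255,"travel": [0.1,-0.01,0],"roll": 0}
    - {"claw": 255,"travel": [0.1,0,0],"roll": 0}
    - {"claw": 255,"travel": [0.1,-0.01,0],"roll": 0}
    - {"claw": 255,"travel": [0.1,-0.01,0],"roll": 0}
    - {"claw": 255,"travel": [0.1,0,0],"roll": 0}
    - {"claw": 255,"travel": [0,0,0],"roll": 0}
    - {"claw": 255,"travel": [0,0,0],"roll": 0}

```text
time: 10.7
position: [542.1, -239.2, 97.0]
eef_rot: [-0.0, 0.999, -0.033, -0.0]
ft_force: [0.0, 0.3, -2.3]
width: 12.9
finger_force: 59.8
```

>>> send_rows:
  motion:
    - {"claw": 255,"travel": [0.1,-0.01,0],"roll": 0}
    - {"claw": 255,"travel": [0.1,-0.01,0],"roll": 0}
    - {"claw": 255,"travel": [0.1,0,0],"roll": 0}
    - {"claw": 255,"travel": [0.1,-0.01,0],"roll": 0}
    - {"claw": 255,"travel": [0.1,-0.01,0],"roll": 0}
    - {"claw": 255,"travel": [0.1,0,0],"roll": 0}
    - {"claw": 255,"travel": [0,0,0],"roll": 0}
    - {"claw": 255,"travel": [0,0,0],"roll": 0}

```text
time: 11.5
position: [548.1, -239.6, 97.0]
eef_rot: [-0.0, 0.999, -0.033, -0.0]
ft_force: [0.2, -0.4, -1.9]
width: 12.6
finger_force: 59.8
```

>>> send_rows:
  motion:
    - {"claw": 255,"travel": [0.1,-0.01,0],"roll": 0}
    - {"claw": 255,"travel": [0.1,-0.01,0],"roll": 0}
    - {"claw": 255,"travel": [0.1,0,0],"roll": 0}
    - {"claw": 255,"travel": [0.1,-0.01,0],"roll": 0}
    - {"claw": 255,"travel": [0.05,0,0],"roll": 0}
    - {"claw": 255,"travel": [0,0,0],"roll": 0}
    - {"claw": 255,"travel": [0,0,0],"roll": 0}
    - {"claw": 255,"travel": [0,0,0],"roll": 0}

```text
time: 12.3
position: [552.6, -239.9, 97.0]
eef_rot: [-0.0, 0.999, -0.033, -0.0]
ft_force: [-0.5, -0.1, -2.7]
width: 13.2
finger_force: 59.8
```

>>> send_rows:
  motion:
    - {"claw": 255,"travel": [0.05,0,0],"roll": 0}
    - {"claw": 255,"travel": [0.05,-0.01,0],"roll": 0}
    - {"claw": 255,"travel": [0.05,0,0],"roll": 0}
    - {"claw": 255,"travel": [0,0,0],"roll": 0}
    - {"claw": 255,"travel": [0,0,0],"roll": 0}
    - {"claw": 255,"travel": [0,0,0],"roll": 0}
    - {"claw": 255,"travel": [0,0,0],"roll": 0}
    - {"claw": 255,"travel": [0,0,0],"roll": 0}

```text
time: 13.1
position: [554.1, -240.0, 97.0]
eef_rot: [0.0, 0.999, -0.033, -0.0]
ft_force: [-0.2, -0.6, -2.2]
width: 12.7
finger_force: 59.8
```

>>> send_rows:
  motion:
    - {"claw": 255,"travel": [0.05,0,0],"roll": 0}
    - {"claw": 255,"travel": [0.05,-0.01,0],"roll": 0}
    - {"claw": 255,"travel": [0.05,0,0],"roll": 0}
    - {"claw": 255,"travel": [0,0,0],"roll": 0}
    - {"claw": 255,"travel": [0,0,0],"roll": 0}
    - {"claw": 255,"travel": [0,0,0],"roll": 0}
    - {"claw": 255,"travel": [0,0,0],"roll": 0}
    - {"claw": 255,"travel": [0,0,0],"roll": 0}

```text
time: 13.9
position: [555.2, -240.0, 96.8]
eef_rot: [-0.0, 0.999, -0.033, -0.0]
ft_force: [-4.5, -0.7, -0.4]
width: 12.7
finger_force: 60.1
```

>>> send_rows:
  motion:
    - {"claw": 255,"travel": [0.05,0,0],"roll": 0}
    - {"claw": 255,"travel": [0.03,0,0],"roll": 0}
    - {"claw": 255,"travel": [0,0,0],"roll": 0}
    - {"claw": 255,"travel": [0,0,0],"roll": 0}
    - {"claw": 255,"travel": [0,0,0],"roll": 0}
    - {"claw": 255,"travel": [0,0,0],"roll": 0}
    - {"claw": 255,"travel": [0,0,0],"roll": 0}
    - {"claw": 255,"travel": [0,0,0],"roll": 0}

```text
time: 14.7
position: [555.4, -240.0, 96.8]
eef_rot: [-0.0, 0.999, -0.033, -0.001]
ft_force: [-6.5, 0.4, 1.5]
width: 12.4
finger_force: 60.4
```

>>> send_rows:
  motion:
    - {"claw": 255,"travel": [-0.06,0,0],"roll": 0}
    - {"claw": 255,"travel": [0,0,0],"roll": 0}
    - {"claw": 160,"travel": [0,0,0],"roll": 0}
    - {"claw": 160,"travel": [0,0,0],"roll": 0}
    - {"claw": 160,"travel": [0,0,0],"roll": 0}
    - {"claw": 160,"travel": [0,0,0.5],"roll": 0}
    - {"claw": 160,"travel": [0,0,1.5],"roll": 0}
    - {"claw": 160,"travel": [0,0,2.5],"roll": 0}

```text
time: 15.5
position: [555.1, -239.6, 141.9]
eef_rot: [-0.001, 0.999, -0.033, -0.001]
ft_force: [-0.3, -0.2, 0.1]
width: 32.0
finger_force: 0.0
```

>>> send_rows:
  motion:
    - {"claw": 160,"travel": [-1,-2.0,4],"roll": 8.5}
    - {"claw": 160,"travel": [-3,-2.0,3],"roll": 8.5}
    - {"claw": 160,"travel": [-3,-2.0,2],"roll": 8.5}
    - {"claw": 160,"travel": [-3,-2.0,2],"roll": 8.5}
    - {"claw": 160,"travel": [-3,-2.0,2],"roll": 8.5}
    - {"claw": 160,"travel": [-3,-2,0],"roll": 8.5}
    - {"claw": 160,"travel": [-3,-2,0],"roll": 8.5}
    - {"claw": 160,"travel": [0,-3,0],"roll": 8.5}

```text
time: 16.3
position: [363.3, -410.5, 274.1]
eef_rot: [0.001, 0.846, 0.533, -0.0]
ft_force: [0.3, 0.3, -1.1]
width: 31.9
finger_force: 0.0
```

```bash
python3 - <<'E'
from h import *
from workcell import telemetry
import cv2
s=telemetry.sense(); print(s['position'],s['qpos'],s['eef_rot'])
a=imaging.camera("top")[150:220,220:300]; a=cv2.resize(a,None,fx=7,fy=7,interpolation=cv2.INTER_CUBIC)
b=imaging.camera("side")[140:230,280:370]; b=cv2.resize(b,None,fx=5,fy=5,interpolation=cv2.INTER_CUBIC)
cv2.imwrite("pics/t5.png",a);cv2.imwrite("pics/s5.png",b)
E
```

```text
[ 363.34 -410.45  274.06] [-1.06  0.09  1.63 -0.    1.43 -0.62] [ 0.    0.85  0.53 -0.  ]
```

View pics/t5.png

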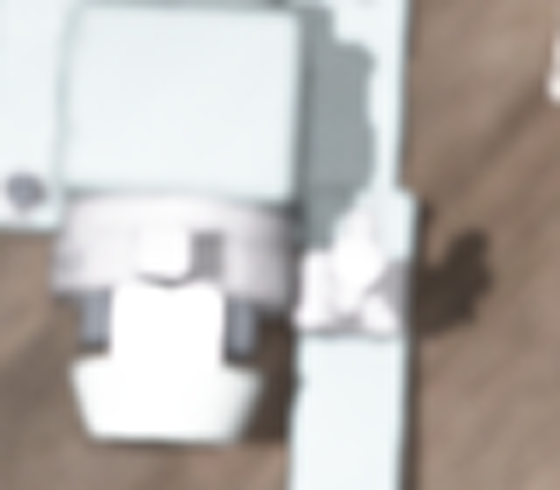

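View pics/s5.png

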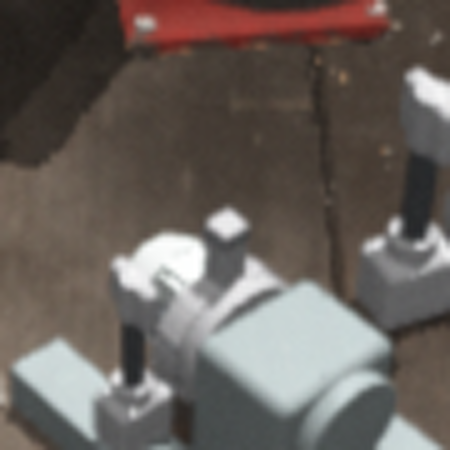

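```bash
python3 - <<'E'
from h import *
t=lambda u,v,z: px("top",u/7+220,v/7+150,z)
s=lambda u,v,z: px("side",u/5+280,v/5+140,z)
print("lug",t(163,250,120.5),s(227,224,120.5))
print("wing ends top",t(362,220,119.5),t(375,322,119.5),"side",s(119,262,119.5),s(152,291,119.5))
P=lambda n,p:(proj(n,p)-([220,150] if n=="top" else [280,140]))*(7 if n=="top" else 5)
for w in ([552,-290,119.5],):
  for phi in (0,.15,.3):
    a=-.068-phi; d=14*np.array([np.cos(a),np.sin(a),0]); n=4*np.array([-np.sin(a),np.cos(a),0])
    for c in("top","side"): print(phi,c,*[P(c,np.array(w)+q) for q in(d,-d)])
E
```

```text
lug [ 553.24 -239.65  120.5 ] [ 557.08 -241.71  120.5 ]
wing ends top [ 560.86 -290.7   119.5 ] [ 534.49 -293.83  119.5 ] side [ 542.55 -289.6   119.5 ] [ 563.93 -291.97  119.5 ]
0 top [362.84 200.29] [356.23 308.38]
0 side [157.42 292.34] [112.25 255.94]
0.15 top [370.93 201.4 ] [348.13 307.27]
0.15 side [153.18 294.41] [116.44 253.95]
0.3 top [378.76 203.7 ] [340.28 304.96]
0.3 side [148.52 296.01] [121.02 252.42]
```

>>> send_rows:
  motion:
    - {"claw": 160,"travel": [2,1.2,0],"roll": 8.2}
    - {"claw": 160,"travel": [2.5,1.6,0],"roll": 8.2}
    - {"claw": 160,"travel": [2.5,1.6,0],"roll": 8.2}
    - {"claw": 160,"travel": [2.5,1.6,0],"roll": 8.2}
    - {"claw": 160,"travel": [2.5,1.6,0],"roll": 8.2}
    - {"claw": 160,"travel": [2.5,1.6,0],"roll": 8.2}
    - {"claw": 160,"travel": [2.5,1.6,0],"roll": 8.2}
    - {"claw": 160,"travel": [1.5,1.0,0],"roll": 8.2}

```text
time: 17.2
position: [552.7, -289.8, 273.2]
eef_rot: [0.001, 0.422, 0.907, 0.0]
ft_force: [0.2, -0.6, 0.7]
width: 31.8
finger_force: 0.0
```

>>> send_rows:
  motion:
    - {"claw": 160,"travel": [0,0,-2],"roll": 8.2}
    - {"claw": 160,"travel": [0,0,-3],"roll": 8.2}
    - {"claw": 160,"travel": [0,0,-3],"roll": 8.2}
    - {"claw": 160,"travel": [0,0,-2.5],"roll": 8.2}
    - {"claw": 160,"travel": [0,0,-1.5],"roll": 8.2}
    - {"claw": 160,"travel": [0,0,-1],"roll": 1}
    - {"claw": 160,"travel": [0,0,0],"roll": 0}
    - {"claw": 160,"travel": [0,0,0],"roll": 0}

```text
time: 18.0
position: [551.4, -292.2, 143.2]
eef_rot: [0.001, 0.073, 0.997, -0.0]
ft_force: [-0.4, -0.6, 0.2]
width: 31.9
finger_force: 0.0
```

```bash
python3 - <<'E'
from h import *
from workcell import telemetry
np.set_printoptions(precision=4)
s=telemetry.sense(); q=s['eef_rot'];print(s['position'],s['qpos'],q,np.degrees(2*np.arctan2(q[2],q[1])),s['ft_force'],s['torque'])
E
```

```text
[ 551.4095 -292.2178  143.1789] [-0.6773  0.3734  1.5531  0.0001  1.2137 -2.1016] [ 0.0006  0.0732  0.9973 -0.0004] 171.605880275144 [-0.3662 -0.6119  0.1554] [ 0.009  -0.0024 -0.0014]
```

>>> send_rows:
  motion:
    - {"claw": 160,"travel": [0.04,0.19,0],"roll": 0.4}
    - {"claw": 160,"travel": [0,0,-1],"roll": 0}
    - {"claw": 160,"travel": [0,0,-1.5],"roll": 0}
    - {"claw": 160,"travel": [0,0,-1],"roll": 0}
    - {"claw": 160,"travel": [0,0,-0.6],"roll": 0}
    - {"claw": 160,"travel": [0,0,0],"roll": 0}
    - {"claw": 160,"travel": [0,0,0],"roll": 0}
    - {"claw": 160,"travel": [0,0,0],"roll": 0}

```text
time: 18.8
position: [551.6, -290.5, 101.5]
eef_rot: [0.0, 0.068, 0.998, -0.0]
ft_force: [0.8, -0.1, 0.0]
width: 32.0
finger_force: 0.0
```

>>> send_rows:
  motion:
    - {"claw": 255,"travel": [0,0,0],"roll": 0}
    - {"claw": 255,"travel": [0,0,0],"roll": 0}
    - {"claw": 255,"travel": [0,0,0],"roll": 0}
    - {"claw": 255,"travel": [0,0,0],"roll": 0}
    - {"claw": 255,"travel": [0,0,0],"roll": 0}
    - {"claw": 255,"travel": [0,0,0],"roll": 0}
    - {"claw": 255,"travel": [0,0,0],"roll": 0}
    - {"claw": 255,"travel": [0,0,0],"roll": 0}

```text
time: 19.6
position: [551.6, -290.4, 101.7]
eef_rot: [0.0, 0.068, 0.998, -0.0]
ft_force: [-0.4, 0.7, 4.4]
width: 6.2
finger_force: 60.1
```

```bash
cat >st.py <<'E'
from h import *
from workcell import telemetry
s=telemetry.sense(); q=s['eef_rot'];print(s['time'],s['position'],"yaw",np.degrees(2*np.arctan2(q[2],q[1])),"F",s['ft_force'],"M",s['torque'].round(3),s['width'],"tq6",s['joint_torque'][5].round(3))
E
python3 st.py
```

```text
19.6 [ 551.57 -290.37  101.68] yaw 172.18303274291893 F [-0.37  0.66  4.35] M [0.24 0.12 0.01] 6.184040670514388 tq6 -0.005
```

>>> send_rows:
  motion:
    - {"claw": 255,"travel": [0,0,0.03],"roll": -1}
    - {"claw": 255,"travel": [0,0,0],"roll": -1}
    - {"claw": 255,"travel": [0,0,0],"roll": -1}
    - {"claw": 255,"travel": [0,0,0],"roll": -1}
    - {"claw": 255,"travel": [0,0,0],"roll": -1}
    - {"claw": 255,"travel": [0,0,0],"roll": -1}
    - {"claw": 255,"travel": [0,0,0],"roll": -1}
    - {"claw": 255,"travel": [0,0,0],"roll": -1}

```text
time: 20.4
position: [551.0, -290.4, 101.6]
eef_rot: [-0.0, 0.138, 0.99, -0.0]
ft_force: [-1.1, 0.9, 6.9]
width: 6.6
finger_force: 60.5
```

```bash
python3 st.py
```

```text
20.4 [ 551.03 -290.43  101.64] yaw 164.1618961372709 F [-1.14  0.91  6.87] M [0.18 0.39 0.51] 6.56448954179819 tq6 0.27
```

>>> send_rows:
  motion:
    - {"claw": 255,"travel": [0,0,0],"roll": -1}
    - {"claw": 255,"travel": [0,0,0],"roll": -1}
    - {"claw": 255,"travel": [0,0,0],"roll": -1}
    - {"claw": 255,"travel": [0,0,0],"roll": -1}
    - {"claw": 255,"travel": [0,0,0],"roll": -1}
    - {"claw": 255,"travel": [0,0,0],"roll": -1}
    - {"claw": 255,"travel": [0,0,0],"roll": -1}
    - {"claw": 255,"travel": [0,0,0],"roll": -1}

```text
time: 21.2
position: [551.0, -290.6, 101.6]
eef_rot: [-0.0, 0.207, 0.978, -0.0]
ft_force: [-1.0, -0.2, 6.7]
width: 6.8
finger_force: 60.5
```

```bash
python3 st.py
```

```text
21.2 [ 550.98 -290.56  101.64] yaw 156.1586464838907 F [-1.01 -0.2   6.67] M [0.1  0.35 0.46] 6.772674530133259 tq6 0.271
```

>>> send_rows:
  motion:
    - {"claw": 255,"travel": [0,0,0],"roll": -1}
    - {"claw": 255,"travel": [0,0,0],"roll": -1}
    - {"claw": 255,"travel": [0,0,0],"roll": -1}
    - {"claw": 255,"travel": [0,0,0],"roll": -1}
    - {"claw": 255,"travel": [0,0,0],"roll": -1}
    - {"claw": 255,"travel": [0,0,0],"roll": -1}
    - {"claw": 255,"travel": [0,0,0],"roll": -1}
    - {"claw": 255,"travel": [0,0,0],"roll": -1}

```text
time: 22.0
position: [550.9, -290.7, 101.6]
eef_rot: [-0.0, 0.274, 0.962, -0.001]
ft_force: [-1.5, -0.3, 6.5]
width: 6.4
finger_force: 60.5
```

```bash
python3 st.py
```

```text
22.0 [ 550.91 -290.71  101.64] yaw 148.15541213718816 F [-1.47 -0.29  6.49] M [-0.    0.41  0.51] 6.357686111541154 tq6 0.272
```

>>> send_rows:
  motion:
    - {"claw": 255,"travel": [0,0,0],"roll": -1}
    - {"claw": 255,"travel": [0,0,0],"roll": -1}
    - {"claw": 255,"travel": [0,0,0],"roll": -1}
    - {"claw": 255,"travel": [0,0,0],"roll": -1}
    - {"claw": 255,"travel": [0,0,0],"roll": -1}
    - {"claw": 255,"travel": [0,0,0],"roll": -1}
    - {"claw": 255,"travel": [0,0,0],"roll": -1}
    - {"claw": 255,"travel": [0,0,0],"roll": -1}

```text
time: 22.8
position: [550.8, -290.8, 101.7]
eef_rot: [-0.0, 0.341, 0.94, -0.001]
ft_force: [-3.0, -0.5, 6.1]
width: 6.2
finger_force: 60.5
```

```bash
python3 st.py
```

```text
22.8 [ 550.83 -290.8   101.67] yaw 140.15625986804554 F [-2.95 -0.49  6.11] M [-0.06  0.44  0.51] 6.194244653398821 tq6 0.272
```

>>> send_rows:
  motion:
    - {"claw": 255,"travel": [-0.02,0,0],"roll": -1}
    - {"claw": 255,"travel": [0,0,0],"roll": -1}
    - {"claw": 255,"travel": [0,0,0],"roll": -1}
    - {"claw": 255,"travel": [0,0,0],"roll": -1}
    - {"claw": 255,"travel": [0,0,0],"roll": -1}
    - {"claw": 255,"travel": [0,0,0],"roll": -1}
    - {"claw": 255,"travel": [0,0,0],"roll": -1}
    - {"claw": 255,"travel": [0,0,0],"roll": -1}

```text
time: 23.6
position: [550.5, -290.9, 101.6]
eef_rot: [-0.0, 0.405, 0.914, -0.001]
ft_force: [-3.3, -0.9, 6.8]
width: 6.4
finger_force: 60.5
```

```bash
python3 st.py
```

```text
23.6 [ 550.52 -290.87  101.63] yaw 132.1564152741008 F [-3.34 -0.86  6.8 ] M [-0.17  0.51  0.51] 6.364125063383829 tq6 0.273
```

>>> send_rows:
  motion:
    - {"claw": 255,"travel": [0,0,0],"roll": -1}
    - {"claw": 255,"travel": [0,0,0],"roll": -1}
    - {"claw": 255,"travel": [0,0,0],"roll": -1}
    - {"claw": 255,"travel": [0,0,0],"roll": -1}
    - {"claw": 255,"travel": [0,0,0],"roll": -1}
    - {"claw": 255,"travel": [0,0,0],"roll": -1}
    - {"claw": 255,"travel": [0,0,0],"roll": -1}
    - {"claw": 255,"travel": [0,0,0],"roll": -1}

```text
time: 24.4
position: [550.4, -290.9, 101.6]
eef_rot: [-0.0, 0.468, 0.884, -0.001]
ft_force: [-2.4, 0.2, 6.5]
width: 6.3
finger_force: 60.5
```

```bash
python3 st.py
```

```text
24.4 [ 550.4  -290.94  101.62] yaw 124.1572983351917 F [-2.43  0.16  6.55] M [-0.18  0.6   0.54] 6.329654666436684 tq6 0.277
```

>>> send_rows:
  motion:
    - {"claw": 255,"travel": [0,0,0],"roll": -1}
    - {"claw": 255,"travel": [0,0,0],"roll": -1}
    - {"claw": 255,"travel": [0,0,0],"roll": -1}
    - {"claw": 255,"travel": [0,0,0],"roll": -1}
    - {"claw": 255,"travel": [0,0,0],"roll": -1}
    - {"claw": 255,"travel": [0,0,0],"roll": -1}
    - {"claw": 255,"travel": [0,0,0],"roll": -1}
    - {"claw": 255,"travel": [0,0,0],"roll": -1}

```text
time: 25.2
position: [550.3, -290.9, 101.6]
eef_rot: [-0.0, 0.529, 0.849, -0.001]
ft_force: [-4.6, -2.0, 7.4]
width: 6.5
finger_force: 60.7
```

```bash
python3 st.py
```

```text
25.2 [ 550.27 -290.95  101.65] yaw 116.15924579381578 F [-4.61 -2.05  7.45] M [-0.12  0.73  0.56] 6.50889644502386 tq6 0.31
```

>>> send_rows:
  motion:
    - {"claw": 255,"travel": [0,0,0],"roll": -0.75}
    - {"claw": 255,"travel": [0,0,0],"roll": -0.75}
    - {"claw": 255,"travel": [0,0,0],"roll": -0.75}
    - {"claw": 255,"travel": [0,0,0],"roll": -0.75}
    - {"claw": 255,"travel": [0,0,0],"roll": -0.75}
    - {"claw": 255,"travel": [0,0,0],"roll": -0.75}
    - {"claw": 255,"travel": [0,0,0],"roll": -0.75}
    - {"claw": 255,"travel": [0,0,0],"roll": -0.75}

```text
time: 26.0
position: [550.0, -290.8, 101.6]
eef_rot: [-0.001, 0.572, 0.82, -0.001]
ft_force: [-4.9, -0.0, 7.8]
width: 6.5
finger_force: 60.9
```

```bash
for i in 1 ; do python3 st.py; done
```

```text
26.0 [ 550.04 -290.75  101.62] yaw 110.17541185152588 F [-4.92 -0.02  7.82] M [-0.01  0.91  0.54] 6.52553170548404 tq6 0.385
```

```bash
python3 - <<'E'
from h import *
from workcell import telemetry
M=[];F=[];t=[]
for i in range(10):
    imaging.camera("top"); s=telemetry.sense(); M.append(s['torque']);F.append(s['ft_force']);t.append(s['joint_torque'][5])
print(np.mean(M,0).round(3),np.std(M,0).round(3),np.mean(F,0),np.round(t,3))
E
python3 st.py
```

```text
[-0.05  0.88  0.49] [0.03 0.03 0.03] [-5.25 -0.14  7.82] [0.51 0.61 0.53 0.5  0.49 0.49 0.49 0.49 0.49 0.49]
26.5 [ 550.08 -290.79  101.66] yaw 110.19644742022375 F [-5.16  0.04  8.78] M [-0.03  0.88  0.47] 6.552931287773272 tq6 0.491
```

>>> send_rows:
  motion:
    - {"claw": 255,"travel": [-0.03,0,0],"roll": 0}
    - {"claw": 255,"travel": [0,0,0],"roll": 0}
    - {"claw": 255,"travel": [0,0,0],"roll": 0}
    - {"claw": 255,"travel": [0,0,0],"roll": 0}
    - {"claw": 255,"travel": [0,0,0],"roll": -1}
    - {"claw": 255,"travel": [0,0,0],"roll": -1}
    - {"claw": 255,"travel": [0,0,0],"roll": -1}
    - {"claw": 255,"travel": [0,0,0],"roll": -1}

```text
time: 27.3
position: [549.9, -290.7, 101.6]
eef_rot: [-0.001, 0.601, 0.8, -0.001]
ft_force: [-3.5, -0.7, 7.5]
width: 6.8
finger_force: 60.8
```

```bash
python3 st.py
```

```text
27.3 [ 549.89 -290.71  101.65] yaw 106.16688286408926 F [-3.5  -0.7   7.46] M [0.01 0.76 0.63] 6.771531014536663 tq6 0.355
```

>>> send_rows:
  motion:
    - {"claw": 255,"travel": [0,0,0],"roll": 0}
    - {"claw": 255,"travel": [0,0,0],"roll": 0}
    - {"claw": 255,"travel": [0,0,0],"roll": 0}
    - {"claw": 255,"travel": [0,0,0],"roll": 0}
    - {"claw": 255,"travel": [0,0,0],"roll": -1}
    - {"claw": 255,"travel": [0,0,0],"roll": -1}
    - {"claw": 255,"travel": [0,0,0],"roll": -1}
    - {"claw": 255,"travel": [0,0,0],"roll": -1}

```text
time: 28.1
position: [549.8, -290.7, 101.6]
eef_rot: [-0.001, 0.628, 0.778, -0.001]
ft_force: [-3.6, 0.1, 7.3]
width: 6.3
finger_force: 60.9
```

```bash
python3 st.py;  python3 - <<'E'
from h import *
from workcell import telemetry
M=[];t=[]
for i in range(8):
    imaging.camera("top"); s=telemetry.sense(); M.append(s['torque'][2]);t.append(s['joint_torque'][5])
print(np.round(M,3),np.round(t,3))
E
```

```text
28.1 [ 549.82 -290.72  101.63] yaw 102.17112757279071 F [-3.63  0.1   7.31] M [0.01 0.82 0.57] 6.291415145601151 tq6 0.39
[0.59 0.56 0.49 0.54 0.53 0.46 0.5  0.53] [0.55 0.68 0.56 0.53 0.52 0.52 0.52 0.52]
```

>>> send_rows:
  motion:
    - {"claw": 255,"travel": [0,0,0],"roll": 0}
    - {"claw": 255,"travel": [0,0,0],"roll": 0}
    - {"claw": 255,"travel": [0,0,0],"roll": 0}
    - {"claw": 255,"travel": [0,0,0],"roll": 0}
    - {"claw": 255,"travel": [0,0,0],"roll": 0}
    - {"claw": 255,"travel": [0,0,0],"roll": -1}
    - {"claw": 255,"travel": [0,0,0],"roll": -1}
    - {"claw": 255,"travel": [0,0,0],"roll": -1}

```text
time: 29.3
position: [549.8, -290.7, 101.6]
eef_rot: [-0.001, 0.648, 0.761, -0.001]
ft_force: [-5.0, -0.3, 8.7]
width: 6.7
finger_force: 61.0
```

```bash
python3 st.py;  python3 - <<'E'
from h import *
from workcell import telemetry
M=[];t=[];y=[]
for i in range(8):
    imaging.camera("top"); s=telemetry.sense(); M.append(s['torque'][2]);t.append(s['joint_torque'][5]);q=s['eef_rot'];y.append(np.degrees(2*np.arctan2(q[2],q[1])))
print(np.round(M,3),np.round(t,3),np.round(y,2))
E
```

```text
29.3 [ 549.78 -290.72  101.63] yaw 99.17505988845947 F [-5.   -0.29  8.75] M [-0.02  0.84  0.7 ] 6.70001842629229 tq6 0.416
[0.61 0.53 0.57 0.56 0.55 0.57 0.52 0.56] [0.58 0.71 0.59 0.55 0.55 0.55 0.54 0.54] [99.12 99.18 99.2  99.21 99.2  99.2  99.21 99.2 ]
```

>>> send_rows:
  motion:
    - {"claw": 170,"travel": [0,0,0],"roll": 0}
    - {"claw": 160,"travel": [0,0,0],"roll": 0}
    - {"claw": 160,"travel": [0,0,0],"roll": 0}
    - {"claw": 160,"travel": [0,0,0.5],"roll": 0}
    - {"claw": 160,"travel": [0,0,1.5],"roll": 0}
    - {"claw": 160,"travel": [0,0,3],"roll": 0}
    - {"claw": 160,"travel": [0,0,4],"roll": 0}
    - {"claw": 160,"travel": [0,0,4],"roll": 0}

```text
time: 30.5
position: [550.6, -290.1, 233.7]
eef_rot: [0.0, 0.648, 0.761, 0.0]
ft_force: [-0.0, 0.0, 0.4]
width: 31.8
finger_force: 0.0
```

>>> send_rows:
  motion:
    - {"claw": 160,"travel": [-3,-2,1],"roll": 0}
    - {"claw": 160,"travel": [-4,-2,0],"roll": 0}
    - {"claw": 160,"travel": [-4,-2,0],"roll": 0}
    - {"claw": 160,"travel": [-4,-2,0],"roll": 0}
    - {"claw": 160,"travel": [-3,-2,0],"roll": 0}
    - {"claw": 160,"travel": [0,-1,0],"roll": 0}
    - {"claw": 160,"travel": [0,0,0],"roll": 0}
    - {"claw": 160,"travel": [0,0,0],"roll": 0}

```text
time: 31.3
position: [371.5, -400.0, 241.9]
eef_rot: [0.0, 0.648, 0.762, 0.0]
ft_force: [1.0, 0.7, 0.3]
width: 31.8
finger_force: 0.0
```

```bash
python3 st.py; python3 - <<'E'
from h import *
import cv2
a=imaging.camera("top"); cv2.imwrite("pics/t9.png",a)
# shift of lug/ring patch versus the picture after placing
old=cv2.imread("pics/t5.png"); new=cv2.resize(a[150:220,220:300],None,fx=7,fy=7,interpolation=cv2.INTER_CUBIC)
r=cv2.matchTemplate(new,old[190:300,60:240],cv2.TM_CCOEFF_NORMED); print(cv2.minMaxLoc(r))
# wing orientation: bright blob second moments
E
```

```text
31.3 [ 371.55 -400.03  241.92] yaw 99.19324034652018 F [1.05 0.75 0.34] M [-0.01 -0.03  0.02] 31.78453124006701 tq6 -0.01
(-0.554791271686554, 0.9902218580245972, (380, 251), (59, 190))
```

```bash
python3 -c "
from workcell import ticket
print(ticket.hand_in())"
```

```text
the job is handed in; nothing more can be done
None
```

I handed the job in at about 31 s; the hand-in returned no verdict. The middle-sized clamp is home against the flange and the gripper has let go and moved clear. I turned the screw about 0.15–0.22 N m past loose turning; that is an estimate, as the torque readings were noisy.

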